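Tighten the model clamp with the tommy bar

TASK

Tighten the clamp that holds the horseshoe-shaped dental model: slide the rod of the wooden-handled bar through the eye of its screw and, with the bar, turn the eye clockwise (seen from above) until the flat ring of the eye stands in line with the clamp's crossbeam. Then draw the bar out and lay it flat on the bench; leave the screw of the other clamp, which holds the plain stone block, as it is.

Things in the scene. Friction and masses are not known exactly. Their poses are not given: they have to be found in the camera images.
- bar_grip (a point): Tommy bar lying flat on the bench: wooden handle 90 long, 16 wide, 22 mm high; a steel rod of 12 mm diameter stands out of one end on its centre line. Point: centre of the handle (at the start 11 mm above the bench). x from handle to rod, z up. Rod begins 45 mm from the point; its tip, tapered over the last 15 mm to 5 mm diameter, is 140 mm from it. 0.13 kg, balances 9 mm rodward of the point
- model_eye (a point): Eye of the clamp screw over the horseshoe dental model: steel ring, 36 mm outside, 20 mm hole, 18 mm thick along the hole. Point: centre of the hole, on the screw's upright axis, 108 mm above the bench. x along the hole, z up; at the start +x points away from the robot and to its left, so the bar goes in along +x from the right front. The rod swings 0.4 rad either way in the hole before it bears
- model_screw (a joint): Angle of that screw, rad, grows clockwise from above; 0: ring in line with the crossbeam. Starts at -1.1 to -0.8; stiff (0.1 N m), stays where left, stops at -1.4 and 0.6. Clamp fixed to the bench: base plate 100 x 150 mm, two posts, crossbeam 150 x 30 mm on them under the eye, top 80 mm (nuts 84 mm) above the bench, running left to right within 9 degrees
- block_eye (a point): Eye of the screw of the other, identical clamp, which holds a plain stone block on a white packing plate, about 0.35 m to the left or right of the first clamp. Same shape, point and axes; not to be turned
- block_screw (a joint): Angle of the other clamp's screw, rad, same meaning; at the start between -1.1 and -0.8; it must stay about there

How it is judged (in metres and radians):
On the way, in this order (a step that is already met when the one before it is completed fails the run):
1. the bar's rod is through the eye of the model clamp's screw (x of model_eye in the frame of bar_grip between 0.045 and 0.128 m and y of model_eye in the frame of bar_grip between -0.009 and 0.009 m and z of model_eye in the frame of bar_grip between -0.009 and 0.009 m), for 0.2 s.
2. with the rod through it, the eye has been turned in line with the crossbeam (within 12 degrees) (all of step 1 and value of joint model_screw between -0.21 and 0.21 rad), for 0.2 s.
At the end, for the whole second after the job is handed in: The ring of the model clamp's eye stands in line with the crossbeam within 12 degrees (0.21 rad), and the bar is out of the eye and lies flat on the bench (handle centre under 22 mm high, bar level within 7 degrees) (value of joint model_screw between -0.21 and 0.21 rad and height (world z) of bar_grip below 0.022 m and angle between bar_grip's own x axis and vertical between 1.45 and 1.69 rad); the robot touches nothing.
It fails at once if the other clamp's screw is turned (its angle leaves -1.3 to -0.6) (value of joint block_screw above -0.6 rad or value of joint block_screw below -1.3 rad).
It also fails if it takes over 61 s, if anything falls off the work surface, if the arm or the gripper's body presses on something with over 40 N, if the wrist force passes 120 N, or if a joint passes its speed limit or range.

ROBOT

A 6-joint arm with a two-finger parallel gripper is mounted at the origin on a cart in front of the work surface, level with it; the furniture and walls round the work are solid. World frame = base frame: x ahead of the robot, y to its left, z up, the work surface at z = 0. Lengths are in m, angles in degrees, forces in N, time in s.
With the tool pointing down it reaches from about 0.325 to 0.775 m from the base axis. Payload 9.3 kg.
Tool frame: the origin (TCP) lies between the finger pads; the fingertips stand 17 mm ahead of it and the grasp point (between the pads) lies 2 mm behind it; z points along the fingers, y is the line along which they close (so a half turn about z gives the same grasp; the last joint's range is limited). The gripper opens to 85 mm and grips with 20 to 120 N. Pads are 22 mm wide; open, the fingers measure 114 mm over their backs; the gripper's body (76 mm by 85 mm) begins 54 mm behind the grasp point. The pads swing forward as they close: fully open they stand 13 mm farther back than shut.
Start: joints at [-78.988, 14.817, 1.232, 76.415, 0, 81.257], TCP at [0.186, -0.518, 0.226] pointing down, gripper open.
Joint ranges: [-174.27, 174.27], [-52.1, 104.24], [-59.71, 78.15], [-110.17, 111.67], [-87.03, 83.33], [-180, 180]. Speed limits (degrees/s): [127.2, 127.2, 159.86, 180, 180, 180].

INTERFACE

Orientations are given as a 3x3 rotation matrix whose columns are the frame's x, y, z axes.
In Python, from station import r gives the robot as it stands.
- The arm moves only by the shell command python3 -m crank 'ROWS' [FORCE]. ROWS is JSON, a list of rows, each an object with "claw": the closure in counts, from 0 (fully open) to 255 (shut); "xyz": the shift along the tool's x, y, z in cm, a list of three; "twist": the turn about the tool's z in rad. In form: [{"claw": claw, "xyz": [x, y, z], "twist": twist}, ...]. A call has 1 to 10 rows; each row shifts and turns the commanded pose from where the row before left it, along the tool's axes as they then stand; what a row does not reach is not made up. A row lasts 1/8 s, in which the tool goes at most 62.5 mm and 10.7 degrees, less where a joint would pass 70% of its speed; a pose out of reach is approached as far as the arm can. A call is refused whole if a number of a shift passes 6.25 or a number of a turn 0.188, either way. A call with a gripper value outside its range is refused whole. The fingers move at their own pace and stop on an object; FORCE is the grip in N (left out, the last holds). Time passes only in rows, so rows that do not move let the fingers close. It gives the time, the measured TCP pose, the force, the opening and the grip force at its end, in the units of the state.
- r.read_state(): the state, without advancing time (a new reading comes with each control period).
- r.capture(name): name is "scene" or "side" or "wrist"; returns the picture (480x640x3 uint8, red, green, blue); there is no depth.
- r.camera_params(name): a dict with "intrinsics" (3x3 intrinsics, pixels), "cam_to_world" (4x4, takes a point from camera to world coordinates). Camera axes: x right, y up, looking along -z (the intrinsics and any distortion apply to the point x, -y, -z); pixel columns grow to the right and rows downward; lengths in m; the calibration is good to about 2 mm. A picture is of the moment at which its call begins: read the wrist's pose just before it. camera_params takes no time and is no camera call; for the wrist camera it gives the pose at the moment of the call.
- r.sign_off(): hands the job in; it is judged then, once.
The state is a dict: "clock": time; "joint_positions": joint angles; "joint_velocities": joint speeds; "joint_torque": joint torques, N m; "tcp_pos": TCP position; "tcp_rot": TCP orientation; "contact_force": force on the tool from outside, world axes, zero at the start; "torque": the same for the moment, N m; "opening": opening from 0.0 (shut) to 1.0 (fully open); "grasp_force": force on a finger pad.
Only numpy, scipy, OpenCV 4.12 (cv2) and the standard library are available. Lean on these libraries where they do the work, as an engineer would, in place of code of your own. Each camera call takes 0.05 s, during which the arm holds its last target. There are 200 camera calls.

## Working session

There is one attempt and no reset: what is moved stays moved. The work goes in short steps, Python scripts to look and compute and a shell command to move; the robot and the scene stay as the last step left them, time stands still between calls to the robot, and variables do not carry over. Pictures are saved under pics/ and viewed, at most 10 in all, crops included, and the job is handed in when it is done.

```bash
mkdir -p pics; ls
python3 - <<'E'
from station import r
import cv2,numpy as np
np.set_printoptions(precision=4,suppress=True)
for n in("scene","side"):
    cv2.imwrite(f"pics/{n}0.png",r.capture(n)[:,:,::-1]); p=r.camera_params(n); print(n,p["intrinsics"],p["cam_to_world"],p.keys())
print(r.read_state()["tcp_rot"])
E
```

```text
pics
scene [[448.042    0.     317.7034]
 [  0.     448.042  236.5717]
 [  0.       0.       1.    ]] [[-0.7125  0.4394 -0.547   0.0653]
 [-0.7015 -0.4289  0.5692  0.4844]
 [ 0.0154  0.7893  0.6138  0.6067]
 [ 0.      0.      0.      1.    ]] dict_keys(['intrinsics', 'cam_to_world'])
side [[574.004    0.     317.3348]
 [  0.     574.004  239.6082]
 [  0.       0.       1.    ]] [[ 0.9915  0.0775 -0.1047  0.4422]
 [-0.1299  0.5324 -0.8365 -0.927 ]
 [-0.0091  0.8429  0.5379  0.699 ]
 [ 0.      0.      0.      1.    ]] dict_keys(['intrinsics', 'cam_to_world'])
[[ 0.9411  0.338  -0.0003]
 [ 0.338  -0.9411  0.0011]
 [ 0.0001 -0.0012 -1.    ]]
```

View pics/scene0.png

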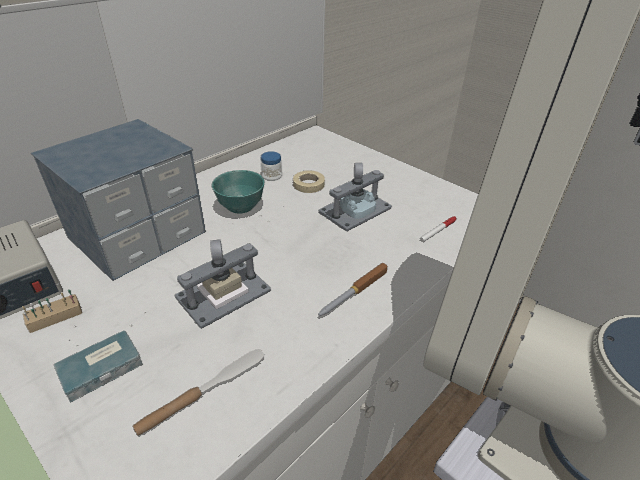

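View pics/side0.png

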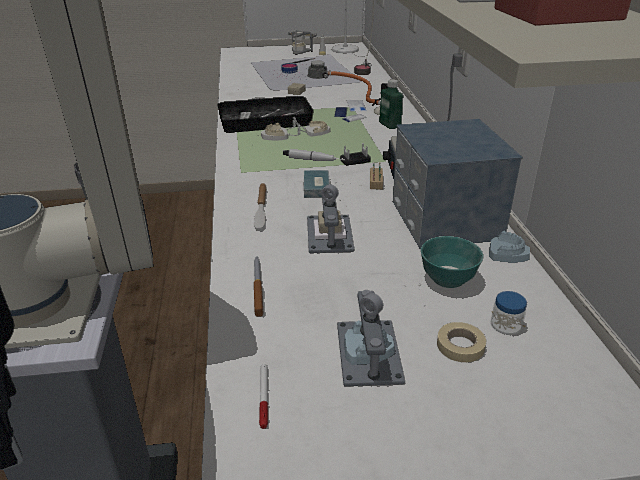

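The model clamp is the right-hand one: its eye is at scene (358,170) and side (371,302). The bar is probably the item with its handle at scene (371,278) and side (258,297). I'll enlarge both to check.

Run:
```python
import cv2,numpy as np
a=cv2.imread("pics/scene0.png");b=cv2.imread("pics/side0.png")
f=lambda i,x,y,w,h,W,H:cv2.resize(i[y:y+h,x:x+w],(W,H),interpolation=cv2.INTER_CUBIC)
o=np.vstack([np.hstack([f(a,310,150,100,75,400,300),f(a,310,255,100,75,400,300)]),np.hstack([f(b,330,275,100,75,400,300),f(b,210,250,100,75,400,300)])])
cv2.imwrite("pics/c1.png",o)
```

```text
(no output)
```

View pics/c1.png

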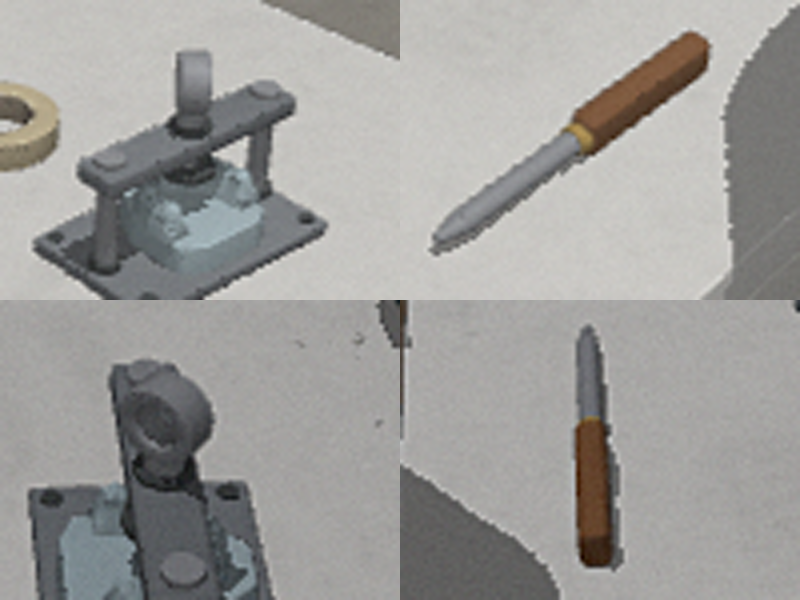

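```bash
cat > h.py <<'E'
import numpy as np
from station import r
np.set_printoptions(precision=4,suppress=True)
def ray(P,uv):
    K=P["intrinsics"];T=P["cam_to_world"]
    d=np.linalg.solve(K,[uv[0],uv[1],1])*[1,-1,-1]
    return T[:3,3],T[:3,:3]@d
def onz(P,uv,z):
    o,d=ray(P,uv);return o+d*(z-o[2])/d[2]
def tri(obs):
    A=np.zeros((3,3));b=np.zeros(3)
    for P,uv in obs:
        o,d=ray(P,uv);d=d/np.linalg.norm(d);M=np.eye(3)-np.outer(d,d);A+=M;b+=M@o
    return np.linalg.solve(A,b)
def go(target,yaw=None):
    """shift in tool axes (cm) to target and twist (rad) to tool-x yaw (deg)"""
    s=r.read_state();R=np.array(s["tcp_rot"]);p=np.array(s["tcp_pos"])
    print("tcp",p,"yaw",np.degrees(np.arctan2(R[1,0],R[0,0])),"tilt",R[:,2],"clock",s["clock"])
    print("shift cm",R.T@(np.array(target)-p)*100)
    if yaw is not None: print("twist rad",-(np.radians(yaw)-np.arctan2(R[1,0],R[0,0])))
E
python3 - <<'E'
from h import *
A=r.camera_params("scene");B=r.camera_params("side")
print("eye",tri([(A,(358.5,171.2)),(B,(371.5,303))]),onz(A,(358.5,171.2),.108),onz(B,(371.5,303),.108))
for n,a,b,z in [("nutL",(337,190),(366,292),.084),("nutR",(376.5,172.5),(375.8,342.5),.084),("tip",(319,317),(257,257),.011),("junc",(354.5,290),(258,280),.011),("end",(385,268),(258.5,310),.018)]:
    print(n,onz(A,a,z),onz(B,b,z))
go([0.35,-.2,.2])
E
```

```text
eye [ 0.6168 -0.2142  0.1084] [ 0.6132 -0.2133  0.108 ] [ 0.6196 -0.2112  0.108 ]
nutL [ 0.6185 -0.1494  0.084 ] [ 0.6237 -0.1511  0.084 ]
nutR [ 0.6063 -0.2727  0.084 ] [ 0.6131 -0.2784  0.084 ]
tip [0.4329 0.0946 0.011 ] [0.4399 0.0929 0.011 ]
junc [ 0.433  -0.0009  0.011 ] [0.4385 0.0103 0.011 ]
end [ 0.4266 -0.0846  0.018 ] [ 0.4354 -0.0928  0.018 ]
tcp [ 0.1858 -0.5174  0.2255] yaw 19.755871798240413 tilt [-0.0003  0.0011 -1.    ] clock 0.1
shift cm [ 26.1786 -24.3202   2.5852]
```

The rod tip is near (0.436, 0.094) and the bar points along +y, so its handle centre is near (0.434, -0.046). The eye is near (0.617, -0.213), and the beam normal's yaw is about -5°. I'll move above the handle with tool x opposite to the bar, so joint 6 has room for the later turn.

```bash
python3 -m crank '[{"claw":0,"xyz":[3.93,-3.59,0.2],"twist":0},{"claw":0,"xyz":[3.93,-3.59,0.2],"twist":0},{"claw":0,"xyz":[3.93,-3.59,0.2],"twist":0},{"claw":0,"xyz":[3.93,-3.59,0.2],"twist":0},{"claw":0,"xyz":[3.93,-3.59,0.2],"twist":0},{"claw":0,"xyz":[3.93,-3.59,0.2],"twist":0},{"claw":0,"xyz":[3.93,-3.59,0.2],"twist":0},{"claw":0,"xyz":[3.93,-3.59,0.2],"twist":0},{"claw":0,"xyz":[3.93,-3.59,0.2],"twist":0},{"claw":0,"xyz":[3.93,-3.59,0.2],"twist":0}]' 60
python3 -m crank '[{"claw":0,"xyz":[0,0,0],"twist":-0.18},{"claw":0,"xyz":[0,0,0],"twist":-0.18},{"claw":0,"xyz":[0,0,0],"twist":-0.18},{"claw":0,"xyz":[0,0,0],"twist":-0.18},{"claw":0,"xyz":[0,0,0],"twist":-0.18},{"claw":0,"xyz":[0,0,0],"twist":-0.18},{"claw":0,"xyz":[0,0,0],"twist":-0.18},{"claw":0,"xyz":[0,0,0],"twist":-0.18},{"claw":0,"xyz":[0,0,0],"twist":-0.18},{"claw":0,"xyz":[0,0,0],"twist":-0.18}]'
python3 -m crank '[{"claw":0,"xyz":[0,0,0],"twist":-0.18},{"claw":0,"xyz":[0,0,0],"twist":-0.18},{"claw":0,"xyz":[0,0,0],"twist":-0.18},{"claw":0,"xyz":[0,0,0],"twist":-0.18},{"claw":0,"xyz":[0,0,0],"twist":-0.18},{"claw":0,"xyz":[0,0,0],"twist":-0.18},{"claw":0,"xyz":[0,0,0],"twist":-0.18},{"claw":0,"xyz":[0,0,0],"twist":-0.18},{"claw":0,"xyz":[0,0,0],"twist":-0.18},{"claw":0,"xyz":[0,0,0],"twist":-0.18}]'
python3 -m crank '[{"claw":0,"xyz":[0,0,0],"twist":-0.18},{"claw":0,"xyz":[0,0,0],"twist":-0.18},{"claw":0,"xyz":[0,0,0],"twist":-0.18},{"claw":0,"xyz":[0,0,0],"twist":-0.18},{"claw":0,"xyz":[0,0,0],"twist":-0.05},{"claw":0,"xyz":[0,0,0],"twist":0}]'
python3 - <<'E'
from h import *
import cv2
P=r.camera_params("wrist");np.savez("w1",**P);cv2.imwrite("pics/w1.png",r.capture("wrist")[:,:,::-1])
go([.434,-.046,.2],-90)
E
```

```text
clock: 1.35
tcp_pos: [0.4349, -0.0452, 0.206]
tcp_rot: [[0.941, 0.338, 0.0], [0.338, -0.941, -0.0], [-0.0, 0.0, -1.0]]
contact_force: [1.1, -0.5, -0.6]
opening: 1.001
grasp_force: 0.0
clock: 2.6
tcp_pos: [0.4342, -0.0469, 0.2058]
tcp_rot: [[-0.548, 0.836, -0.001], [0.836, 0.548, 0.0], [0.0, -0.0, -1.0]]
contact_force: [0.2, 1.5, 0.4]
opening: 1.004
grasp_force: 0.0
clock: 3.85
tcp_pos: [0.4342, -0.0469, 0.2058]
tcp_rot: [[-0.69, -0.724, -0.001], [-0.724, 0.69, 0.0], [0.0, 0.001, -1.0]]
contact_force: [-0.3, -0.6, 1.1]
opening: 0.997
grasp_force: 0.0
clock: 4.6
tcp_pos: [0.4343, -0.0469, 0.2059]
tcp_rot: [[0.002, -1.0, -0.0], [-1.0, -0.002, 0.0], [-0.0, 0.0, -1.0]]
contact_force: [0.1, -0.3, -0.4]
opening: 0.998
grasp_force: 0.0
tcp [ 0.4343 -0.0469  0.2059] yaw -89.9365799285032 tilt [-0.0004  0.0001 -1.    ] clock 4.65
shift cm [-0.0889  0.0286  0.5914]
twist rad 0.0011068890594692071
```

View pics/w1.png

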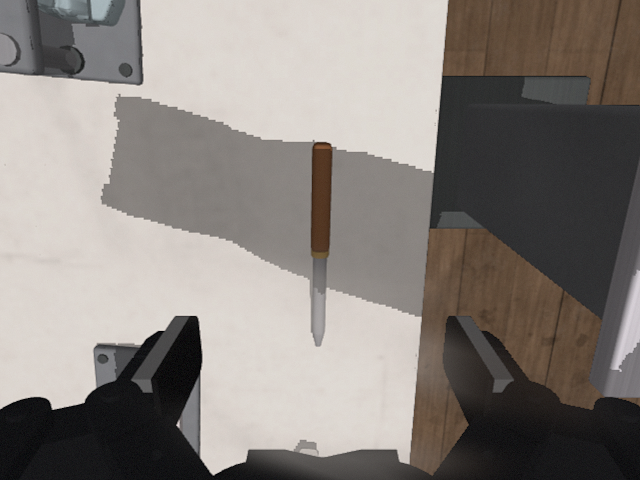

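The bar in the wrist view: handle end (322,146), rod junction (320,252), tip (318,345).

Run:
```python
from h import *
P=dict(np.load("w1.npz"))
e=onz(P,(322,148),.022);j=onz(P,(320,252),.022);t=onz(P,(318,345.5),.011)
print(e,j,t)
d=t-(e+j)/2; yaw=np.arctan2(d[1],d[0]);u=np.array([np.cos(yaw),np.sin(yaw),0])
c=(t-.14*u+(e+.045*u)+(j-.045*u))/3; c[2]=.0195
print("c",c,np.degrees(yaw)); go(c,np.degrees(yaw)-180)
```

```text
[ 0.4345 -0.09    0.022 ] [ 0.436  -0.0039  0.022 ] [0.4378 0.0934 0.011 ]
c [ 0.4353 -0.0468  0.0195] 88.96290515649385
tcp [ 0.4343 -0.0469  0.2059] yaw -89.9365799285032 tilt [-0.0004  0.0001 -1.    ] clock 4.65
shift cm [-0.0058 -0.1051 18.6414]
twist rad 0.019207608734106874
```

```bash
python3 -m crank '[{"claw":60,"xyz":[0,-0.1,4.5],"twist":0.019},{"claw":60,"xyz":[0,0,4.5],"twist":0},{"claw":60,"xyz":[0,0,4.5],"twist":0},{"claw":60,"xyz":[0,0,3],"twist":0},{"claw":60,"xyz":[0,0,2.14],"twist":0},{"claw":255,"xyz":[0,0,0],"twist":0},{"claw":255,"xyz":[0,0,0],"twist":0},{"claw":255,"xyz":[0,0,0],"twist":0},{"claw":255,"xyz":[0,0,0],"twist":0},{"claw":255,"xyz":[0,0,0],"twist":0}]' 60
```

```text
clock: 5.9
tcp_pos: [0.4356, -0.047, 0.0201]
tcp_rot: [[-0.017, -1.0, 0.001], [-1.0, 0.017, -0.0], [0.0, -0.001, -1.0]]
contact_force: [0.2, 0.1, -0.4]
opening: -0.002
grasp_force: 0.0
```

The gripper shut on nothing, so I'll look before going on.

Run:
```python
from h import *
import cv2
a=r.capture("side");w=r.capture("wrist");s=r.capture("scene")
f=lambda i,x,y,w,h:cv2.resize(i[y:y+h,x:x+w],(400,300),interpolation=cv2.INTER_CUBIC)
o=np.vstack([np.hstack([f(a,180,200,160,120),f(s,300,230,120,90)]),np.hstack([f(w,0,0,640,480),f(w,160,240,320,240)])])
cv2.imwrite("pics/c2.png",o[:,:,::-1]); q=r.read_state();print(q["opening"],q["grasp_force"],q["tcp_pos"])
```

```text
-0.0025519662063998964 0.0 [ 0.4355 -0.0469  0.0198]
```

View pics/c2.png

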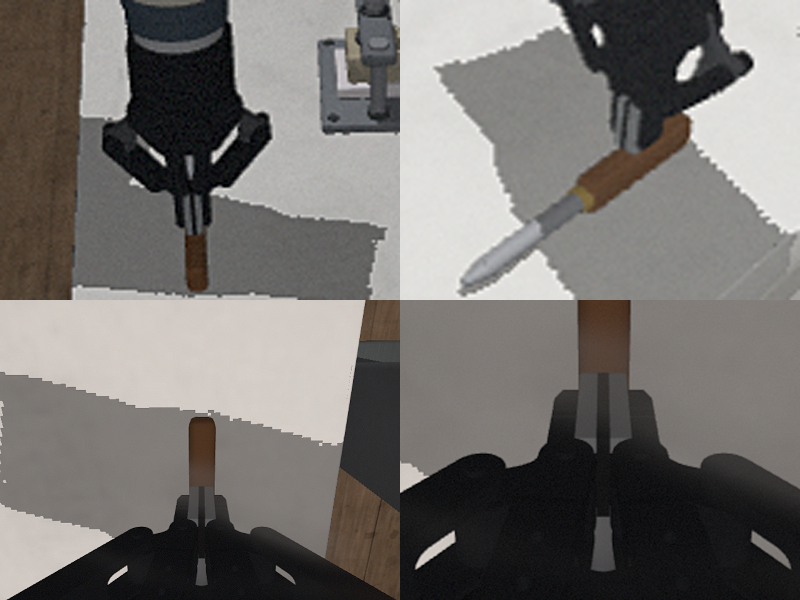

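Run:
```python
from h import *
A=r.camera_params("scene");B=r.camera_params("side")
print(tri([(A,(369,275)),(B,(258.4,294))]))
for z in(0,.01,.022,.03):print(onz(A,(369,275),z),onz(B,(258.4,294),z))
```

```text
[ 0.4365 -0.0459  0.0185]
[ 0.4472 -0.0625  0.    ] [ 0.4372 -0.0213  0.    ]
[ 0.4409 -0.0535  0.01  ] [ 0.4372 -0.0343  0.01  ]
[ 0.4333 -0.0427  0.022 ] [ 0.4373 -0.0498  0.022 ]
[ 0.4283 -0.0355  0.03  ] [ 0.4374 -0.0602  0.03  ]
```

The fingertips shut on top of the handle, at about z 0.02, so they reach less far than TCP+17 mm. I'll raise, part-open, then feel down in small steps.

```bash
python3 -m crank '[{"claw":255,"xyz":[0,0,-2],"twist":0},{"claw":150,"xyz":[0,0,0],"twist":0},{"claw":150,"xyz":[0,0,0],"twist":0},{"claw":150,"xyz":[0,0,0],"twist":0},{"claw":150,"xyz":[0,0,1.6],"twist":0},{"claw":150,"xyz":[0,0,0.4],"twist":0},{"claw":150,"xyz":[0,0,0],"twist":0}]' 60
python3 -m crank '[{"claw":150,"xyz":[0,0,0.2],"twist":0},{"claw":150,"xyz":[0,0,0.2],"twist":0}]'
python3 -m crank '[{"claw":150,"xyz":[0,0,0.2],"twist":0},{"claw":150,"xyz":[0,0,0.0],"twist":0}]'
python3 - <<'E'
from h import *
import cv2
a=r.capture("side");s=r.capture("scene")
f=lambda i,x,y,w,h:cv2.resize(i[y:y+h,x:x+w],(400,300),interpolation=cv2.INTER_CUBIC)
cv2.imwrite("pics/c3.png",np.hstack([f(a,210,240,100,75),f(s,310,235,100,75)])[:,:,::-1])
E
```

```text
clock: 6.92
tcp_pos: [0.4352, -0.0468, 0.0194]
tcp_rot: [[-0.017, -1.0, -0.001], [-1.0, 0.017, 0.0], [-0.0, 0.001, -1.0]]
contact_force: [-0.3, 0.0, -0.7]
opening: 0.412
grasp_force: 0.0
clock: 7.18
tcp_pos: [0.4356, -0.047, 0.0158]
tcp_rot: [[-0.017, -1.0, 0.0], [-1.0, 0.017, -0.0], [0.0, -0.0, -1.0]]
contact_force: [0.2, -0.2, 0.7]
opening: 0.414
grasp_force: 0.0
clock: 7.42
tcp_pos: [0.4353, -0.0469, 0.0136]
tcp_rot: [[-0.017, -1.0, -0.0], [-1.0, 0.017, 0.0], [-0.0, 0.0, -1.0]]
contact_force: [0.1, 0.1, -0.5]
opening: 0.408
grasp_force: 0.0
```

View pics/c3.png

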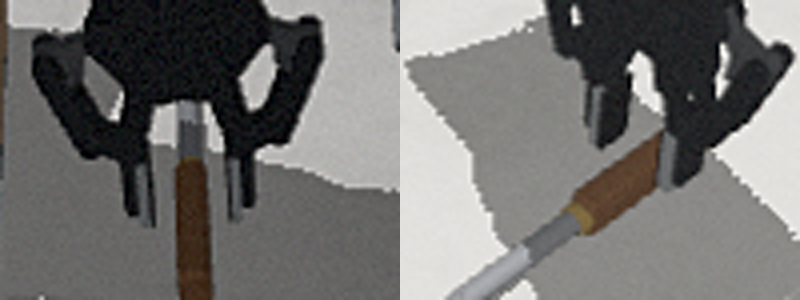

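```bash
python3 - <<'E'
from h import *
A=r.camera_params("scene");B=r.camera_params("side")
print(tri([(A,(380,282)),(B,(246.5,296))]),tri([(A,(361,272)),(B,(269.5,295))]))
E
python3 -m crank '[{"claw":150,"xyz":[0,0,0.2],"twist":0},{"claw":150,"xyz":[0,0,0.2],"twist":0},{"claw":150,"xyz":[0,0,0.0],"twist":0}]'
```

```text
[ 0.4122 -0.0474  0.0166] [ 0.457  -0.046   0.0134]
clock: 7.9
tcp_pos: [0.4353, -0.0469, 0.0095]
tcp_rot: [[-0.017, -1.0, -0.0], [-1.0, 0.017, 0.0], [-0.0, 0.0, -1.0]]
contact_force: [-0.1, -0.2, -0.4]
opening: 0.414
grasp_force: 0.0
```

```bash
python3 -m crank '[{"claw":150,"xyz":[0,0,0.2],"twist":0},{"claw":180,"xyz":[0,0,0.1],"twist":0},{"claw":205,"xyz":[0,0,0.0],"twist":0},{"claw":255,"xyz":[0,0,0.0],"twist":0},{"claw":255,"xyz":[0,0,0.0],"twist":0},{"claw":255,"xyz":[0,0,0.0],"twist":0}]' 60
```

```text
clock: 8.65
tcp_pos: [0.4354, -0.0469, 0.0068]
tcp_rot: [[-0.017, -1.0, 0.0], [-1.0, 0.017, -0.0], [0.0, -0.0, -1.0]]
contact_force: [-1.4, 0.4, 5.3]
opening: 0.162
grasp_force: 59.3
```

Gripped (opening 0.162, 59 N). I'll lift and view the model eye from above on the way.

```bash
python3 -m crank '[{"claw":255,"xyz":[0,0,-2],"twist":0},{"claw":255,"xyz":[0,0,-5],"twist":0},{"claw":255,"xyz":[0,0,-6],"twist":0},{"claw":255,"xyz":[0,0,-6.2],"twist":0},{"claw":255,"xyz":[2.3,-4.1,0],"twist":0},{"claw":255,"xyz":[2.3,-4.1,0],"twist":0},{"claw":255,"xyz":[2.3,-4.1,0],"twist":0},{"claw":255,"xyz":[2.3,-4.1,0],"twist":0},{"claw":255,"xyz":[0,0,0],"twist":0},{"claw":255,"xyz":[0,0,0],"twist":0}]' 60
python3 - <<'E'
from h import *
import cv2
P=r.camera_params("wrist");np.savez("w2",**P);cv2.imwrite("pics/w2.png",r.capture("wrist")[:,:,::-1])
P=r.camera_params("wrist");K=P["intrinsics"];T=P["cam_to_world"];q=T[:3,:3].T@(np.array([.617,-.213,.108])-T[:3,3]);q=K@(q*[1,-1,-1]);print(q[:2]/q[2],T)
E
```

```text
clock: 9.9
tcp_pos: [0.5974, -0.1414, 0.1979]
tcp_rot: [[-0.017, -1.0, -0.002], [-1.0, 0.017, 0.001], [-0.001, 0.002, -1.0]]
contact_force: [0.1, 0.4, -0.5]
opening: 0.166
grasp_force: 59.1
[283.6931 113.4404] [[-0.9999 -0.0147 -0.0049  0.5959]
 [ 0.0156 -0.951  -0.3088 -0.2195]
 [-0.0002 -0.3089  0.9511  0.3479]
 [ 0.      0.      0.      1.    ]]
```

View pics/w2.png

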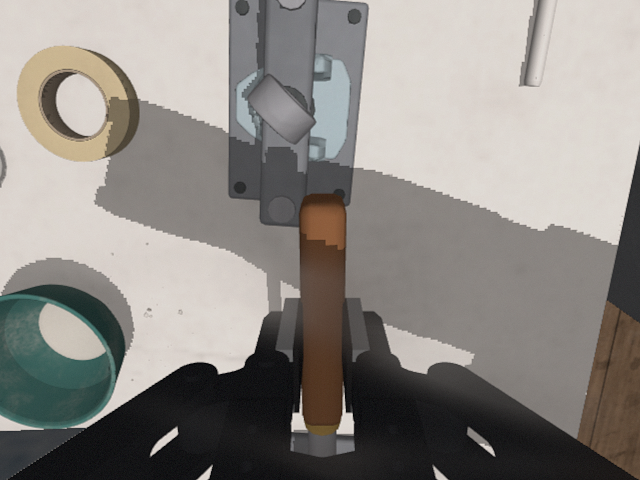

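The ring in the wrist view has corners at about (268,74), (316,123), (293,143) and (248,97). The beam nuts are at (281,208) and (292,0).

Run:
```python
from h import *
P=dict(np.load("w2.npz"))
c=[onz(P,p,.108) for p in [(268,74),(316,123),(293,143),(248,97)]]
E=sum(c)/4;d=c[1]-c[0]+c[2]-c[3];h=c[0]-c[3]+c[1]-c[2]
print("eye",E,"lens",np.linalg.norm(d)/2,np.linalg.norm(h)/2,"plane yaw",np.degrees(np.arctan2(d[1],d[0])),"hole",np.degrees(np.arctan2(h[1],h[0])))
n=onz(P,(281,208),.084)-onz(P,(292,0),.084);print("beam",np.degrees(np.arctan2(n[1],n[0])))
# bar handle in grasp: end top edge and junction
print(onz(P,(323.5,197),.2+.011+.004),onz(P,(321,430),.215))
E=np.array([.617,-.2125,0])
for ps in(45,):
    u=np.array([np.cos(np.radians(ps)),np.sin(np.radians(ps)),0]); t=E-.175*u; t[2]=.198; go(t,ps-180)
    R=np.array(r.read_state()["tcp_rot"])
```

```text
eye [ 0.6182 -0.2152  0.108 ] lens 0.03482779483353795 0.01642779369991351 plane yaw 133.89623273327854 hole -138.07008633103646
beam 84.42983087663737
[ 0.5961 -0.1903  0.215 ] [ 0.5984 -0.0981  0.215 ]
tcp [ 0.5972 -0.1412  0.1983] yaw -90.94141360878822 tilt [-0.001   0.0005 -1.    ] clock 9.95
shift cm [19.6751 10.0689  0.0359]
twist rad 0.768967396301012
```

```bash
python3 -m crank '[{"claw":255,"xyz":[3.92,2.04,0],"twist":0},{"claw":255,"xyz":[3.92,2.04,0],"twist":0},{"claw":255,"xyz":[3.92,2.04,0],"twist":0},{"claw":255,"xyz":[3.92,2.04,0],"twist":0},{"claw":255,"xyz":[3.92,2.04,0],"twist":0},{"claw":255,"xyz":[0,0,0],"twist":0.157},{"claw":255,"xyz":[0,0,0],"twist":0.157},{"claw":255,"xyz":[0,0,0],"twist":0.157},{"claw":255,"xyz":[0,0,0],"twist":0.157},{"claw":255,"xyz":[0,0,0],"twist":0.157}]' 60
python3 -m crank '[{"claw":255,"xyz":[0,0,3],"twist":0},{"claw":255,"xyz":[0,0,3],"twist":0},{"claw":255,"xyz":[0,0,2.5],"twist":0},{"claw":255,"xyz":[0,0,0.9],"twist":0},{"claw":255,"xyz":[0,0,0],"twist":0},{"claw":255,"xyz":[0,0,0],"twist":0}]'
python3 - <<'E'
from h import *
import cv2
a=r.capture("side");s=r.capture("scene")
f=lambda i,x,y,w,h:cv2.resize(i[y:y+h,x:x+w],(400,400),interpolation=cv2.INTER_CUBIC)
cv2.imwrite("pics/c4.png",np.hstack([f(a,300,275,100,100),f(s,320,125,80,80)])[:,:,::-1])
u=np.array([np.cos(np.radians(44)),np.sin(np.radians(44)),0]);t=np.array([.6175,-.214,.1038])-.175*u;go(t,-136)
E
```

```text
clock: 11.2
tcp_pos: [0.4921, -0.3349, 0.1994]
tcp_rot: [[-0.722, -0.692, 0.001], [-0.692, 0.722, -0.0], [-0.0, -0.001, -1.0]]
contact_force: [-0.1, 0.2, -2.2]
opening: 0.163
grasp_force: 59.1
clock: 11.95
tcp_pos: [0.493, -0.3361, 0.106]
tcp_rot: [[-0.718, -0.696, 0.001], [-0.696, 0.718, -0.001], [-0.0, -0.002, -1.0]]
contact_force: [0.7, -0.2, -1.0]
opening: 0.164
grasp_force: 59.1
tcp [ 0.493  -0.3362  0.1057] yaw -135.92539668362537 tilt [ 0.0012 -0.0011 -1.    ] clock 12.05
shift cm [0.0557 0.1411 0.1935]
twist rad 0.0013020735036444187
```

View pics/c4.png

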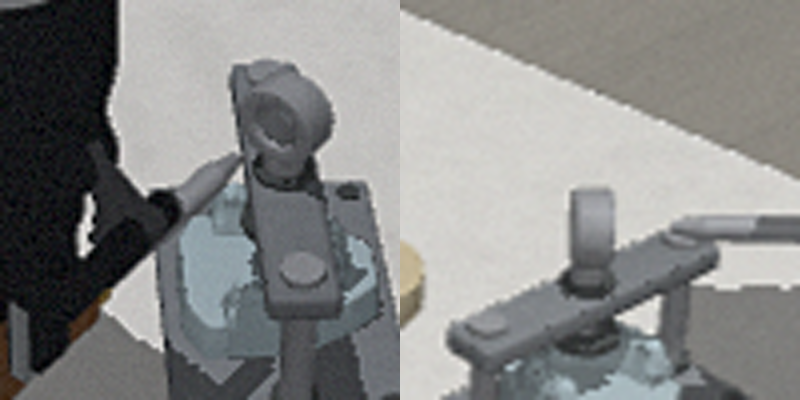

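Run:
```python
from h import *
A=r.camera_params("scene");B=r.camera_params("side")
tip=tri([(A,(375,170.2)),(B,(360,313.75))]);print("tip",tip)
s=r.read_state();p=np.array(s["tcp_pos"]);u=-np.array(s["tcp_rot"])[:,0];print("expected tip",p+.14*u+[0,0,.0042])
# eye: front-face hole centre = E-.009u ; whole silhouette = E
f=tri([(A,(358.5,170)),(B,(371.5,303))]);print("eye",f)
for P,n in((A,"scene"),(B,"side")):
  for nm,X in (("E",[.6175,-.214,.108]),("Efront",np.array([.6175,-.214,.108])-.009*u),("tip",p+.14*u+[0,0,.0042])):
    K=P["intrinsics"];T=P["cam_to_world"];q=K@((T[:3,:3].T@(np.array(X)-T[:3,3]))*[1,-1,-1]);print(n,nm,q[:2]/q[2])
```

```text
tip [ 0.592  -0.2412  0.1108]
expected tip [ 0.5936 -0.2388  0.11  ]
eye [ 0.6171 -0.2155  0.1101]
scene E [357.2414 170.4082]
scene Efront [361.2492 170.4795]
scene tip [372.6109 169.6527]
side E [370.5837 304.1874]
side Efront [367.4566 306.9748]
side tip [359.0448 314.3926]
```

The tip and eye agree to about 1 mm. I'll insert, checking the force partway.

```bash
python3 -m crank '[{"claw":255,"xyz":[0,0.1,0.12],"twist":0},{"claw":255,"xyz":[-0.9,0,0],"twist":0},{"claw":255,"xyz":[-0.9,0,0],"twist":0},{"claw":255,"xyz":[-0.9,0,0],"twist":0},{"claw":255,"xyz":[-0.9,0,0],"twist":0},{"claw":255,"xyz":[-0.9,0,0],"twist":0},{"claw":255,"xyz":[0,0,0],"twist":0}]' 60
```

```text
clock: 12.92
tcp_pos: [0.5248, -0.3033, 0.1034]
tcp_rot: [[-0.718, -0.696, -0.0], [-0.696, 0.718, 0.0], [-0.0, 0.0, -1.0]]
contact_force: [-0.0, -0.3, -0.7]
opening: 0.164
grasp_force: 59.1
```

```bash
python3 -m crank '[{"claw":255,"xyz":[-0.9,0,0],"twist":0},{"claw":255,"xyz":[-0.9,0,0],"twist":0},{"claw":255,"xyz":[-0.9,0,0],"twist":0},{"claw":255,"xyz":[-0.9,0,0],"twist":0},{"claw":255,"xyz":[-0.3,0,0],"twist":0},{"claw":255,"xyz":[0,0,0],"twist":0},{"claw":255,"xyz":[0,0,0],"twist":0}]' 60
python3 - <<'E'
from h import *
s=r.read_state();R=np.array(s["tcp_rot"]);p=np.array(s["tcp_pos"]);print(R.T@(np.array([.6175,-.2145,.1038])-p))
E
```

```text
clock: 13.8
tcp_pos: [0.5521, -0.2769, 0.1035]
tcp_rot: [[-0.719, -0.695, -0.0], [-0.695, 0.719, -0.0], [0.0, 0.0, -1.0]]
contact_force: [-0.3, -0.1, -1.6]
opening: 0.164
grasp_force: 59.1
[-0.0904 -0.0006 -0.0003]
```

```bash
python3 -m crank '[{"claw":255,"xyz":[-0.1,1.35,0],"twist":0.15},{"claw":255,"xyz":[-0.1,1.35,0],"twist":0.15},{"claw":255,"xyz":[-0.1,1.35,0],"twist":0.15},{"claw":255,"xyz":[-0.1,1.35,0],"twist":0.15},{"claw":255,"xyz":[0,0,0],"twist":0}]' 80
python3 -m crank '[{"claw":255,"xyz":[-0.1,1.35,0],"twist":0.15},{"claw":255,"xyz":[-0.1,1.35,0],"twist":0.15},{"claw":255,"xyz":[-0.1,1.35,0],"twist":0.15},{"claw":255,"xyz":[-0.1,1.35,0],"twist":0.15},{"claw":255,"xyz":[0,0,0],"twist":0},{"claw":255,"xyz":[0,0,0],"twist":0}]'
python3 - <<'E'
from h import *
import cv2
s=r.read_state();R=np.array(s["tcp_rot"]);p=np.array(s["tcp_pos"]);print(R.T@(np.array([.6175,-.2145,.1038])-p),s["torque"],np.degrees(np.arctan2(-R[1,0],-R[0,0])))
a=r.capture("side");c=r.capture("scene")
f=lambda i,x,y,w,h:cv2.resize(i[y:y+h,x:x+w],(400,400),interpolation=cv2.INTER_CUBIC)
cv2.imwrite("pics/c5.png",np.hstack([f(a,320,265,100,100),f(c,320,125,80,80)])[:,:,::-1])
E
```

```text
clock: 14.42
tcp_pos: [0.5278, -0.2289, 0.1038]
tcp_rot: [[-0.985, -0.17, 0.0], [-0.17, 0.985, -0.0], [0.0, -0.0, -1.0]]
contact_force: [0.9, -1.3, -1.5]
opening: 0.157
grasp_force: 83.0
clock: 15.18
tcp_pos: [0.5358, -0.1768, 0.1037]
tcp_rot: [[-0.91, 0.414, 0.001], [0.414, 0.91, -0.0], [-0.001, 0.0, -1.0]]
contact_force: [4.3, -0.4, -2.3]
opening: 0.158
grasp_force: 83.0
[-0.09   -0.0005 -0.    ] [ 0.1168 -0.9727  0.3454] -24.45421164385803
```

View pics/c5.png

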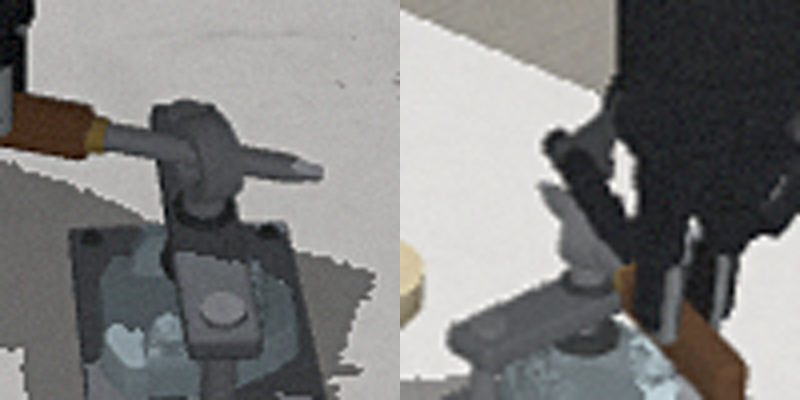

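The rod is through and the bar yaw is -24.5°. That puts the screw at about -4° if the play is 0.4 rad. I'll nudge it 0.07 rad further, hold, back off within the play, and draw out.

```bash
python3 -m crank '[{"claw":255,"xyz":[-0.02,0.63,0],"twist":0.07},{"claw":255,"xyz":[0,0,0],"twist":0},{"claw":255,"xyz":[0,0,0],"twist":0},{"claw":255,"xyz":[0,0,0],"twist":0},{"claw":255,"xyz":[-0.1,-1.35,0],"twist":-0.15},{"claw":255,"xyz":[-0.1,-1.35,0],"twist":-0.15},{"claw":255,"xyz":[0,0,0],"twist":0},{"claw":255,"xyz":[0,0,0],"twist":0}]' 80
python3 - <<'E'
from h import *
import cv2
s=r.read_state();R=np.array(s["tcp_rot"]);p=np.array(s["tcp_pos"]);print(R.T@(np.array([.6175,-.2145,.1038])-p),s["torque"],np.degrees(np.arctan2(-R[1,0],-R[0,0])))
E
```

```text
clock: 16.27
tcp_pos: [0.5282, -0.1959, 0.1034]
tcp_rot: [[-0.979, 0.202, -0.001], [0.202, 0.979, 0.0], [0.001, 0.0, -1.0]]
contact_force: [-0.1, -0.1, -1.1]
opening: 0.155
grasp_force: 83.0
[-0.0912 -0.0001 -0.0005] [-0.0407 -0.0624  0.0182] -11.681779728288005
```

```bash
python3 -m crank '[{"claw":255,"xyz":[1.5,0,0],"twist":0},{"claw":255,"xyz":[1.5,0,0],"twist":0},{"claw":255,"xyz":[2,0,0],"twist":0},{"claw":255,"xyz":[2,0,0],"twist":0},{"claw":255,"xyz":[2,0,0],"twist":0},{"claw":255,"xyz":[0,0,-4],"twist":0},{"claw":255,"xyz":[0,0,-5.5],"twist":0}]'
python3 -m crank '[{"claw":255,"xyz":[-4.8,2.27,0],"twist":0},{"claw":255,"xyz":[-4.8,2.27,0],"twist":0},{"claw":255,"xyz":[-5,2.27,0],"twist":0}]'
python3 -m crank '[{"claw":255,"xyz":[0,0,0],"twist":-0.176},{"claw":255,"xyz":[0,0,0],"twist":-0.176},{"claw":255,"xyz":[0,0,0],"twist":-0.176},{"claw":255,"xyz":[0,0,0],"twist":-0.176},{"claw":255,"xyz":[0,0,0],"twist":-0.176},{"claw":255,"xyz":[0,0,0],"twist":-0.176},{"claw":255,"xyz":[0,0,0],"twist":-0.176},{"claw":255,"xyz":[0,0,0],"twist":-0.176},{"claw":255,"xyz":[0,0,0],"twist":-0.176},{"claw":255,"xyz":[0,0,0],"twist":-0.176}]'
python3 - <<'E'
from h import *
import cv2
P=r.camera_params("wrist");np.savez("w3",**P);i=r.capture("wrist")[:,:,::-1]
cv2.imwrite("pics/w3.png",cv2.resize(i[0:220,180:440],(780,660),interpolation=cv2.INTER_CUBIC)[:600])
go([.5974,-.1414,.198],-91)
E
```

```text
clock: 17.15
tcp_pos: [0.4384, -0.177, 0.1988]
tcp_rot: [[-0.98, 0.2, -0.002], [0.2, 0.98, 0.001], [0.003, 0.001, -1.0]]
contact_force: [1.0, -0.6, -1.3]
opening: 0.156
grasp_force: 83.0
clock: 17.52
tcp_pos: [0.5975, -0.1396, 0.1991]
tcp_rot: [[-0.98, 0.2, 0.001], [0.2, 0.98, -0.0], [-0.001, -0.0, -1.0]]
contact_force: [0.8, -1.7, -0.7]
opening: 0.155
grasp_force: 83.1
clock: 18.77
tcp_pos: [0.5959, -0.14, 0.1986]
tcp_rot: [[-0.006, -1.0, -0.0], [-1.0, 0.006, 0.0], [-0.0, 0.0, -1.0]]
contact_force: [1.1, 0.3, -1.6]
opening: 0.155
grasp_force: 83.0
tcp [ 0.5959 -0.14    0.1986] yaw -89.861415748701 tilt [-0.0004  0.0001 -1.    ] clock 18.825
shift cm [ 0.1391 -0.1477  0.0594]
twist rad 0.019872043996522093
```

View pics/w3.png

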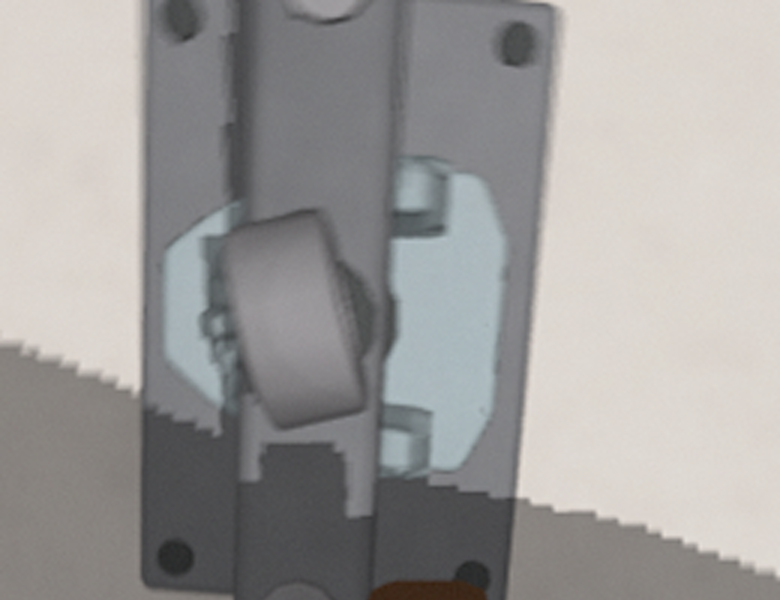

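Run:
```python
from h import *
P=dict(np.load("w3.npz"))
px=lambda x,y:(180+x/3,y/3)
for nm,a,b,z in[("L",(228,245),(275,425),.108),("R",(320,212),(362,405),.108),("top",(228,240),(320,212),.108),("bot",(280,428),(362,405),.108),("beamL",(238,100),(236,580),.08),("beamR",(403,100),(373,560),.08),("nuts",(330,0),(297,605),.084),("plateL",(148,20),(140,580),.004),("plateR",(555,20),(512,580),.004)]:
    d=onz(P,px(*b),z)-onz(P,px(*a),z);print(nm,np.degrees(np.arctan2(d[1],d[0])),np.linalg.norm(d))
E=sum(onz(P,px(*q),.108) for q in[(228,245),(320,212),(275,428),(362,405)])/4;print(E)
```

```text
L 102.63689927532883 0.03226839997964391
R 101.42674800681047 0.03401659767481037
top -164.58174401830377 0.017159454878357728
bot -165.07187965175953 0.015894918900585923
beamL 86.80442020027584 0.09423940553365798
beamR 85.26913662483562 0.09001256227128365
nuts 84.8473593652069 0.11544614995616975
plateL 84.89996901945624 0.13896424060758042
plateR 86.57416487877383 0.1386503716233005
[ 0.6191 -0.2144  0.108 ]
```

The ring is still about 0.3 rad short of the beam line. Either the play was larger than expected, or my back-off dragged it. I'll compare the ring's profile in the loaded picture with the current one.

Run:
```python
from h import *
import cv2
a=cv2.cvtColor(r.capture("side"),cv2.COLOR_RGB2GRAY)[265:365,320:420]
c=cv2.resize(cv2.imread("pics/c5.png",0)[:,:400],(100,100),interpolation=cv2.INTER_AREA)
for y in range(25,54,4):print(y,"c5 ",*c[y,32:66]);print(y,"now",*a[y,32:66])
```

```text
25 c5  174 175 177 177 178 180 183 184 187 190 184 126 81 72 74 73 90 122 159 155 159 181 185 181 177 178 181 185 183 179 180 184 182 176
25 now 174 177 175 175 185 184 97 104 107 110 107 81 77 71 68 69 84 116 171 156 162 194 189 183 184 182 183 182 183 183 182 184 182 180
29 c5  177 174 177 178 174 103 40 52 62 60 67 74 67 56 58 57 55 62 58 62 62 57 56 73 140 188 182 180 181 177 176 178 177 178
29 now 172 176 179 182 181 103 41 53 58 57 66 68 67 92 108 111 113 112 117 119 120 116 111 114 157 190 181 183 181 180 180 179 181 179
33 c5  75 72 73 69 71 71 68 67 64 63 61 59 60 61 60 66 71 73 75 75 77 77 74 74 71 69 105 184 185 180 179 181 181 180
33 now 92 97 106 94 109 100 34 56 57 56 64 75 68 69 64 77 123 130 126 129 127 128 126 123 123 119 125 189 186 181 180 182 180 183
37 c5  71 72 74 76 79 84 82 84 84 84 85 85 86 90 87 80 67 64 80 83 80 82 81 77 76 74 73 75 69 69 77 76 84 103
37 now 103 99 104 103 101 105 72 41 48 53 53 73 88 73 82 77 67 106 124 124 119 120 121 118 112 112 110 115 173 185 186 185 185 183
41 c5  179 181 180 181 183 187 173 64 45 53 55 61 77 81 72 69 69 69 68 76 80 8
[... 209 characters left out ...]
4 58 57 58 64 71 71 64 53 59 67 75 78 79 76 76 76 76 72 91 166 191 184 183 181
45 now 105 105 105 104 104 103 99 82 67 104 99 111 100 74 118 129 120 62 70 87 73 80 73 81 79 81 78 83 85 107 103 106 102 104
49 c5  180 180 178 174 174 178 183 178 101 44 54 55 36 43 62 62 60 57 61 68 66 64 64 64 54 44 89 184 186 180 176 179 180 179
49 now 104 99 103 106 103 103 103 101 68 83 106 105 61 56 79 65 68 73 66 70 68 72 64 60 58 49 60 113 102 100 101 106 103 103
53 c5  97 106 125 181 185 183 179 185 174 39 45 46 28 28 36 53 72 76 75 77 79 75 62 38 32 27 42 109 190 183 181 180 181 181
53 now 99 106 96 102 105 102 101 103 100 56 96 61 47 64 60 67 73 79 80 78 79 76 78 45 35 23 46 75 109 107 104 101 104 102
```

Run:
```python
from h import *
B=r.camera_params("side")
t=onz(B,(400.5,307.5),.108);j=onz(B,(345,298.75),.108);d=t-j
print(t,j,np.degrees(np.arctan2(d[1],d[0])),np.linalg.norm(d))
s=r.read_state();R=np.array(s["tcp_rot"]);p=np.array(s["tcp_pos"])
u=np.array([np.cos(np.radians(13)),np.sin(np.radians(13)),0]);go(np.array([.6175,-.2145,.198])-.18*u,13-180)
```

```text
[ 0.6634 -0.2291  0.108 ] [ 0.5788 -0.1942  0.108 ] -22.39395904959075 0.09153905447566095
tcp [ 0.5961 -0.1401  0.1986] yaw -90.55723461528905 tilt [-0.0002 -0.     -1.    ] clock 18.875
shift cm [11.6408 15.2821  0.0675]
twist rad 1.3341779452927558
```

The ring really is about 13° in both pictures, so the effective play is larger than expected. I'll reinsert along 13° and turn further.

```bash
python3 -m crank '[{"claw":255,"xyz":[2.91,3.82,0],"twist":0},{"claw":255,"xyz":[2.91,3.82,0],"twist":0},{"claw":255,"xyz":[2.91,3.82,0],"twist":0},{"claw":255,"xyz":[2.91,3.82,0],"twist":0}]'
python3 -m crank '[{"claw":255,"xyz":[0,0,0],"twist":0.167},{"claw":255,"xyz":[0,0,0],"twist":0.167},{"claw":255,"xyz":[0,0,0],"twist":0.167},{"claw":255,"xyz":[0,0,0],"twist":0.167},{"claw":255,"xyz":[0,0,0],"twist":0.167},{"claw":255,"xyz":[0,0,0],"twist":0.167},{"claw":255,"xyz":[0,0,0],"twist":0.167},{"claw":255,"xyz":[0,0,0],"twist":0.167}]'
python3 -m crank '[{"claw":255,"xyz":[0,0,3],"twist":0},{"claw":255,"xyz":[0,0,3],"twist":0},{"claw":255,"xyz":[0,0,2.5],"twist":0},{"claw":255,"xyz":[0,0,1],"twist":0},{"claw":255,"xyz":[0,0,0],"twist":0},{"claw":255,"xyz":[0,0,0],"twist":0}]'
python3 - <<'E'
from h import *
u=np.array([np.cos(np.radians(13)),np.sin(np.radians(13)),0]);go(np.array([.6175,-.2145,.1036])-.18*u,13-180)
E
```

```text
clock: 19.38
tcp_pos: [0.441, -0.2553, 0.1986]
tcp_rot: [[-0.016, -1.0, 0.0], [-1.0, 0.016, -0.0], [0.0, -0.0, -1.0]]
contact_force: [0.3, -1.0, -0.9]
opening: 0.157
grasp_force: 83.0
clock: 20.38
tcp_pos: [0.4423, -0.2546, 0.1986]
tcp_rot: [[-0.977, -0.211, 0.0], [-0.211, 0.977, -0.0], [0.0, -0.0, -1.0]]
contact_force: [0.2, 0.7, -1.3]
opening: 0.152
grasp_force: 83.0
clock: 21.12
tcp_pos: [0.4432, -0.2553, 0.1045]
tcp_rot: [[-0.975, -0.22, 0.001], [-0.22, 0.975, -0.001], [-0.001, -0.001, -1.0]]
contact_force: [0.3, 0.2, -1.4]
opening: 0.152
grasp_force: 83.0
tcp [ 0.4432 -0.2553  0.1045] yaw -167.26523575110005 tilt [ 0.0012 -0.001  -1.    ] clock 21.125
shift cm [0.1007 0.0547 0.0904]
twist rad -0.004629237150696408
```

```bash
python3 -m crank '[{"claw":255,"xyz":[-1,0.05,0.05],"twist":0},{"claw":255,"xyz":[-1,0,0],"twist":0},{"claw":255,"xyz":[-1,0,0],"twist":0},{"claw":255,"xyz":[-0.9,0,0],"twist":0},{"claw":255,"xyz":[-0.9,0,0],"twist":0},{"claw":255,"xyz":[0,0,0],"twist":0}]' 100
python3 -m crank '[{"claw":255,"xyz":[-0.9,0,0],"twist":0},{"claw":255,"xyz":[-0.9,0,0],"twist":0},{"claw":255,"xyz":[-0.9,0,0],"twist":0},{"claw":255,"xyz":[-0.9,0,0],"twist":0},{"claw":255,"xyz":[-0.6,0,0],"twist":0},{"claw":255,"xyz":[0,0,0],"twist":0}]'
python3 - <<'E'
from h import *
s=r.read_state();R=np.array(s["tcp_rot"]);p=np.array(s["tcp_pos"]);print(R.T@(np.array([.6175,-.2145,.1038])-p),s["torque"],s["contact_force"])
E
```

```text
clock: 21.88
tcp_pos: [0.4901, -0.2437, 0.1028]
tcp_rot: [[-0.975, -0.222, -0.0], [-0.222, 0.975, 0.0], [0.0, 0.0, -1.0]]
contact_force: [0.4, -0.1, -2.1]
opening: 0.148
grasp_force: 102.6
clock: 22.62
tcp_pos: [0.5308, -0.2344, 0.1028]
tcp_rot: [[-0.975, -0.222, -0.0], [-0.222, 0.975, 0.0], [0.0, 0.0, -1.0]]
contact_force: [-0.2, 0.0, -1.2]
opening: 0.145
grasp_force: 102.6
[-0.0889  0.0002 -0.001 ] [-0.0116  0.0145 -0.0387] [-0.2034  0.0462 -1.2284]
```

```bash
cat > edge.py <<'E'
from h import *
import cv2
a=cv2.cvtColor(r.capture("side"),cv2.COLOR_RGB2GRAY)[265:365,320:420].astype(float)
for y in(27,29,31,33):
    row=a[y]; k=max(i for i in range(45,66) if row[i]<145); print(y,round(k+(145-row[k])/(row[k+1]-row[k]),1),end="; ")
s=r.read_state();R=np.array(s["tcp_rot"]);p=np.array(s["tcp_pos"])
print("\n",R.T@(np.array([.6175,-.2145,.1038])-p),np.array(s["torque"]),np.array(s["contact_force"]),"bar yaw",np.degrees(np.arctan2(-R[1,0],-R[0,0])),s["clock"])
E
python3 edge.py
python3 -m crank '[{"claw":255,"xyz":[-0.1,1.33,0],"twist":0.15},{"claw":255,"xyz":[-0.1,1.33,0],"twist":0.15},{"claw":255,"xyz":[-0.1,1.33,0],"twist":0.15},{"claw":255,"xyz":[-0.1,1.33,0],"twist":0.15},{"claw":255,"xyz":[0,0,0],"twist":0}]'; python3 edge.py
python3 -m crank '[{"claw":255,"xyz":[-0.1,1.33,0],"twist":0.15},{"claw":255,"xyz":[-0.04,0.89,0],"twist":0.1},{"claw":255,"xyz":[0,0,0],"twist":0},{"claw":255,"xyz":[0,0,0],"twist":0}]'; python3 edge.py
```

```text
27 53.9; 29 56.0; 31 57.4; 33 75.9; 
 [-0.0892  0.0002 -0.001 ] [-0.0111  0.0128  0.0098] [ 0.1015  0.0497 -1.8201] bar yaw 12.806952560208142 22.675
clock: 23.3
tcp_pos: [0.5344, -0.1814, 0.1031]
tcp_rot: [[-0.93, 0.367, -0.0], [0.367, 0.93, 0.0], [0.0, 0.0, -1.0]]
contact_force: [0.9, 1.3, -0.8]
opening: 0.149
grasp_force: 102.8
27 54.1; 29 56.0; 31 57.5; 33 58.5; 
 [-0.0894 -0.     -0.0008] [0.4352 0.0642 0.2001] [-0.7249  1.6018 -0.8536] bar yaw -21.40505764946513 23.35
clock: 23.85
tcp_pos: [0.5453, -0.1627, 0.103]
tcp_rot: [[-0.812, 0.584, 0.001], [0.584, 0.812, 0.001], [-0.0, 0.001, -1.0]]
contact_force: [2.0, 3.7, -0.8]
opening: 0.147
grasp_force: 103.0
27 54.1; 29 56.5; 31 57.4; 33 58.2; 
 [-0.0889  0.0002 -0.0008] [ 0.8971 -0.6887  0.5574] [ 3.5806  4.2675 -1.7055] bar yaw -35.775637457431436 23.9
```

The ring isn't following, so I'll measure the rod's actual yaw in the side image numerically.

```bash
cat > rod.py <<'E'
from h import *
import cv2
im=r.capture("side");g=cv2.cvtColor(im,cv2.COLOR_RGB2GRAY).astype(int);B=r.camera_params("side")
hsv=cv2.cvtColor(im,cv2.COLOR_RGB2HSV)
pts=[]
for c in range(382,412):
    rows=[y for y in range(285,350) if g[y,c]<130]
    # longest run
    runs=np.split(np.array(rows),np.where(np.diff(rows)>1)[0]+1) if rows else []
    runs=[q for q in runs if 3<=len(q)<=12]
    if runs: q=runs[0]; pts.append((c,q.mean(),len(q)))
print([(int(c),float(round(m,1)),int(n)) for c,m,n in pts])
m=((hsv[:,:,0]<16)&(hsv[:,:,1]>110)); m[:,:300]=0;m[:,400:]=0;m[:270]=0;m[340:]=0
ys,xs=np.nonzero(m);print("handle px",len(xs),xs.min(),xs.max(),"by col",[(int(c),float(round(ys[xs==c].mean(),1)),int((xs==c).sum())) for c in sorted(set(xs))])
s=r.read_state();print(s["tcp_pos"],s["opening"])
E
python3 rod.py
```

```text
[(382, 306.5, 8), (383, 307.0, 7), (384, 307.5, 8), (385, 307.5, 8), (386, 307.5, 8), (387, 308.5, 8), (388, 308.5, 8), (389, 308.5, 8), (390, 309.5, 8), (391, 309.5, 8), (392, 310.0, 7), (393, 310.0, 7), (394, 310.5, 6), (395, 310.5, 6), (396, 311.0, 5), (397, 311.0, 5), (399, 312.0, 3), (411, 331.5, 12)]
handle px 423 300 345 by col [(300, 282.0, 12), (301, 282.6, 11), (302, 282.0, 13), (303, 283.0, 13), (304, 282.8, 12), (305, 283.5, 14), (306, 283.5, 14), (307, 284.0, 13), (308, 283.9, 14), (309, 285.4, 12), (310, 285.3, 12), (311, 285.2, 12), (312, 285.0, 13), (313, 288.8, 5), (314, 291.5, 2), (315, 292.0, 1), (316, 287.7, 3), (317, 292.5, 2), (318, 293.0, 1), (319, 293.5, 2), (320, 293.5, 2), (321, 293.0, 3), (322, 294.5, 2), (323, 294.5, 2), (324, 294.5, 2), (325, 294.7, 3), (326, 293.5, 6), (327, 290.0, 14), (328, 290.3, 13), (329, 289.3, 13), (330, 291.0, 15), (331, 290.5, 14), (332, 291.5, 14), (333, 292.5, 11), (334, 292.4, 12), (335, 292.2, 10), (336, 293.0, 13), (337, 293.5, 14), (338, 293.5, 14), (339, 293.5, 13), (340, 294.0, 13), (341, 294.8, 13), (342, 295.0, 13), (343, 294.0, 5), (344, 291.0, 5), (345, 290.0, 3)]
[ 0.5453 -0.1627  0.103 ] 0.14782391283721563
```

Run:
```python
from h import *
B=r.camera_params("side")
f=lambda a,b,z:(onz(B,b,z)-onz(B,a,z))
for a,b,z in[((384,307.3),(397,311.2),.108),((303,282.8),(341,294.6),.112),((343,295.2),(400,312),.108),((343,295.2),(384,307.3),.108)]:
    d=f(a,b,z);print(np.degrees(np.arctan2(d[1],d[0])),np.linalg.norm(d),onz(B,a,z),onz(B,b,z))
```

```text
-34.276693574815326 0.02216502500169485 [ 0.6372 -0.2248  0.108 ] [ 0.6556 -0.2373  0.108 ]
-35.06411887725577 0.07162568253062675 [ 0.5146 -0.1463  0.112 ] [ 0.5732 -0.1874  0.112 ]
-33.86157815448054 0.0996017944321512 [ 0.5771 -0.1844  0.108 ] [ 0.6598 -0.2399  0.108 ]
-33.89121576473957 0.07246335208708451 [ 0.5771 -0.1844  0.108 ] [ 0.6372 -0.2248  0.108 ]
```

```bash
python3 -m crank '[{"claw":255,"xyz":[-0.04,0.89,0],"twist":0.1},{"claw":255,"xyz":[0,0,0],"twist":0}]' >/dev/null; python3 edge.py
python3 -m crank '[{"claw":255,"xyz":[-0.04,0.89,0],"twist":0.1},{"claw":255,"xyz":[0,0,0],"twist":0}]'; python3 edge.py
python3 - <<'E'
from h import *
import cv2
a=cv2.cvtColor(r.capture("side"),cv2.COLOR_RGB2GRAY)[265:365,320:420]
for y in range(21,60,2):print(y,*a[y,32:66])
E
```

```text
27 54.0; 29 56.5; 31 57.1; 33 57.9; 
 [-0.0887  0.0001 -0.0007] [ 0.8529 -0.773   0.6283] [ 3.5582  4.0857 -0.5212] bar yaw -41.54524696304238 24.25
clock: 24.5
tcp_pos: [0.5574, -0.1493, 0.1031]
tcp_rot: [[-0.678, 0.735, 0.001], [0.735, 0.678, 0.0], [-0.001, 0.001, -1.0]]
contact_force: [3.0, 3.8, -2.1]
opening: 0.149
grasp_force: 103.0
27 54.1; 29 57.3; 31 57.3; 33 57.4; 
 [-0.0886 -0.     -0.0006] [ 0.8341 -0.8953  0.6046] [ 2.9381  3.4292 -1.3763] bar yaw -47.27705221575862 24.55
21 178 173 176 179 178 177 177 179 177 178 181 181 177 180 181 181 182 181 180 184 183 182 180 181 183 180 183 179 178 176 181 180 185 183
23 184 180 177 175 176 176 175 177 181 181 185 184 190 190 187 186 188 185 186 182 183 179 180 181 181 181 180 181 180 184 178 181 183 181
25 67 116 190 179 177 182 190 194 198 200 193 121 75 66 64 70 84 116 167 160 161 194 186 182 178 178 183 182 182 183 185 175 182 182
27 71 64 71 85 137 192 47 50 54 48 66 63 63 66 64 68 69 63 66 57 44 58 142 200 192 187 180 180 179 180 180 179 175 180
29 83 81 79 80 73 66 71 64 52 54 64 72 66 72 102 124 115 122 121 124 120 111 72 1
[... 1151 characters left out ...]
146 78 66 80 95
49 103 97 103 100 103 100 101 97 67 80 106 108 57 62 67 63 62 65 69 67 68 66 67 73 69 47 56 106 109 109 94 105 100 80
51 105 103 102 104 98 98 105 102 84 69 95 62 63 65 65 65 73 73 77 81 74 78 76 71 37 16 37 79 107 101 101 99 106 108
53 104 100 101 106 103 100 105 98 105 62 92 65 52 59 61 50 80 81 76 80 86 78 68 32 34 30 45 71 106 103 106 100 101 107
55 108 106 104 105 106 108 103 101 107 54 80 99 76 31 51 55 31 30 34 32 35 28 30 40 37 48 52 51 61 77 71 80 83 81
57 54 57 53 72 88 79 82 88 88 72 70 94 104 107 107 105 47 36 42 40 44 45 50 61 55 60 57 55 56 55 60 61 45 34
59 53 51 65 73 74 94 95 92 91 80 61 88 95 100 100 106 102 44 48 49 50 52 46 47 47 47 48 48 49 58 55 59 53 38
```

The ring has now clearly turned: it shows as a narrow, near edge-on band at crop columns 46–58. I'll fit its yaw with a synthetic silhouette.

Run:
```python
from h import *
import cv2
B=r.camera_params("side");K=B["intrinsics"];T=B["cam_to_world"]
def sil(yaw,E=(.6178,-.2145,.108)):
    y=np.radians(yaw);pl=np.array([np.cos(y),np.sin(y),0]);h=np.array([np.sin(y),-np.cos(y),0])
    t=np.linspace(0,2*np.pi,90);X=np.vstack([np.array(E)+.018*(np.cos(t)[:,None]*pl+np.sin(t)[:,None]*[0,0,1])+s*.009*h for s in(-1,1)])
    q=((X-T[:3,3])@T[:3,:3]*[1,-1,-1])@K.T;q=q[:,:2]/q[:,2:]
    m=np.zeros((1000,1000),np.uint8);cv2.fillConvexPoly(m,cv2.convexHull(((q-[320,265])*10).round().astype(np.int32)),1)
    o=[]
    for row in(27,29,31,33,35,37,39,43):
        xs=np.nonzero(m[row*10+5])[0];o.append((round(xs.min()/10-.5,1),round(xs.max()/10-.5,1)) if len(xs) else None)
    return o
for yaw in(103,95,90,85.5,82,79,76,73,70):print(yaw,*sil(yaw))
```

```text
103 (np.float64(51.6), np.float64(53.9)) (np.float64(43.5), np.float64(56.0)) (np.float64(41.1), np.float64(57.2)) (np.float64(40.8), np.float64(58.1)) (np.float64(40.7), np.float64(58.8)) (np.float64(40.9), np.float64(59.4)) (np.float64(41.2), np.float64(59.8)) (np.float64(42.2), np.float64(60.2))
95 None (np.float64(42.8), np.float64(56.0)) (np.float64(42.0), np.float64(56.9)) (np.float64(41.9), np.float64(57.5)) (np.float64(41.9), np.float64(58.0)) (np.float64(42.0), np.float64(58.5)) (np.float64(42.3), np.float64(58.7)) (np.float64(42.9), np.float64(59.1))
90 None (np.float64(43.2), np.float64(56.1)) (np.float64(42.8), np.float64(56.7)) (np.float64(42.7), np.float64(57.2)) (np.float64(42.7), np.float64(57.6)) (np.float64(42.7), np.float64(57.8)) (np.float64(42.9), np.float64(58.1)) (np.float64(43.4), np.float64(58.3))
85.5 None (np.float64(43.8), np.float64(56.1)) (np.float64(43.5), np.float64(56.5)) (np.float64(43.4), np.float64(56.8)) (np.float64(43.4), np.float64(57.1)) (np.float64(43.4), np.float64(57.3)) (np.float64(43.5), np.float64(57.4)) (np.float64(43.8), np.float64(57.5
[... 637 characters left out ...]
 np.float64(56.3)) (np.float64(44.8), np.float64(56.2)) (np.float64(44.7), np.float64(56.1)) (np.float64(44.6), np.float64(56.0)) (np.float64(44.4), np.float64(55.8))
73 None (np.float64(45.3), np.float64(56.9)) (np.float64(45.0), np.float64(56.9)) (np.float64(44.7), np.float64(56.8)) (np.float64(44.5), np.float64(56.6)) (np.float64(44.3), np.float64(56.5)) (np.float64(44.1), np.float64(56.3)) (np.float64(43.8), np.float64(55.9))
70 None (np.float64(45.3), np.float64(57.4)) (np.float64(44.9), np.float64(57.4)) (np.float64(44.5), np.float64(57.3)) (np.float64(44.2), np.float64(57.2)) (np.float64(43.9), np.float64(57.0)) (np.float64(43.7), np.float64(56.7)) (np.float64(43.3), np.float64(56.2))
```

The ring plane fits about 88–90°, against the beam at 85.5°. I'll nudge 0.06 rad and hold.

```bash
python3 -m crank '[{"claw":255,"xyz":[-0.02,0.53,0],"twist":0.06},{"claw":255,"xyz":[0,0,0],"twist":0},{"claw":255,"xyz":[0,0,0],"twist":0},{"claw":255,"xyz":[0,0,0],"twist":0}]' >/dev/null; python3 edge.py;  python3 - <<'E'
from h import *
import cv2
a=cv2.cvtColor(r.capture("side"),cv2.COLOR_RGB2GRAY)[265:365,320:420]
for y in range(27,46,2):print(y,*a[y,38:66])
E
```

```text
27 54.1; 29 56.8; 31 57.3; 33 57.3; 
 [-0.0885  0.0001 -0.0006] [ 0.893  -0.9197  0.6861] [ 4.6188  5.6326 -1.7203] bar yaw -50.70673687786575 25.15
27 43 44 51 48 64 62 69 62 63 63 59 65 54 56 46 55 144 195 187 187 182 179 184 182 181 182 178 178
29 76 68 62 58 62 71 68 67 88 129 125 122 122 119 116 120 109 110 107 149 185 185 180 183 180 179 180 181
31 126 84 141 69 67 61 59 52 73 130 128 124 126 129 125 122 126 120 120 126 190 181 183 180 179 177 179 183
33 107 118 121 124 131 137 145 133 98 130 135 127 132 126 125 129 125 126 122 126 190 180 182 183 179 180 178 181
35 49 71 85 100 109 118 125 125 109 131 130 131 131 132 124 124 126 131 122 117 159 184 177 177 179 178 173 180
37 95 31 58 61 67 80 92 99 99 129 124 128 122 123 128 124 122 125 123 132 196 188 184 181 182 183 180 184
39 181 25 55 56 56 58 57 59 87 127 118 117 114 118 120 119 119 120 119 72 65 121 136 171 191 191 182 183
41 194 60 52 56 58 56 59 51 83 111 108 104 110 109 116 111 114 116 116 91 145 144 135 127 117 115 133 167
43 100 65 45 57 58 64 62 57 81 94 94 94 91 95 100 99 103 108 104 80 114 126 126 132 135 140 141 125
45 104 88 43 55 58 60 51 58 79 84 83 83 82 88 86 85 86 93 91 64 77 88 103 110 119 121 129 135
```

The ring now fits the beam line. I'll back off within the play, draw out, move to clear bench and lower.

```bash
python3 -m crank '[{"claw":255,"xyz":[-0.1,-1.33,0],"twist":-0.15},{"claw":255,"xyz":[-0.1,-1.33,0],"twist":-0.15},{"claw":255,"xyz":[0,0,0],"twist":0},{"claw":255,"xyz":[1.5,0,0],"twist":0},{"claw":255,"xyz":[1.5,0,0],"twist":0},{"claw":255,"xyz":[2,0,0],"twist":0},{"claw":255,"xyz":[2,0,0],"twist":0},{"claw":255,"xyz":[2,0,0],"twist":0},{"claw":255,"xyz":[0,0,0],"twist":0}]'; python3 edge.py
python3 - <<'E'
from h import *
import cv2
a=cv2.cvtColor(r.capture("side"),cv2.COLOR_RGB2GRAY)[265:365,320:420]
for y in range(25,50,2):print(y,*a[y,32:66])
E
```

```text
clock: 26.32
tcp_pos: [0.4666, -0.1144, 0.1033]
tcp_rot: [[-0.833, 0.554, -0.0], [0.554, 0.833, -0.0], [0.0, -0.0, -1.0]]
contact_force: [1.0, 0.8, -1.0]
opening: 0.147
grasp_force: 102.8
27 54.2; 29 56.9; 31 57.4; 33 57.4; 
 [-0.1798  0.0002 -0.0002] [-0.0102 -0.0049  0.0051] [-0.1372  0.6912 -1.595 ] bar yaw -33.61976234491309 26.375
25 172 176 170 172 173 173 182 189 188 187 187 149 120 113 116 118 121 140 166 158 162 183 179 178 177 178 184 179 180 178 174 179 172 172
27 172 170 170 173 177 173 93 88 93 87 116 116 113 117 118 119 122 119 117 105 98 85 143 193 188 179 175 175 181 178 179 179 175 175
29 171 172 174 174 173 101 76 98 100 84 96 122 126 122 94 122 118 117 120 115 113 116 103 111 108 150 181 180 179 176 174 177 177 178
31 173 173 172 166 172 96 65 98 103 101 87 71 74 76 68 129 123 124 125 124 122 124 119 117 113 117 188 180 176 173 173 173 179 177
33 172 171 172 168 176 173 49 99 100 107 105 109 108 100 62 132 129 125 130 126 128 120 120 122 117 124 189 181 176 179 179 178 175 174
35 169 169 171 174 169 175 61 87 101 101 105 102 98 98 87 132 124 122 128 126 123 125 127
[... 234 characters left out ...]
87 120 114 113 118 114 118 110 113 117 113 120 183 176 174 176 179 179 174 177
41 176 178 178 173 178 180 172 71 85 102 102 106 106 87 87 105 111 107 101 107 105 110 113 111 111 116 183 177 175 174 181 179 178 177
43 181 180 178 177 176 180 173 99 69 93 101 104 103 87 80 92 91 89 96 98 96 100 103 102 101 107 184 175 175 174 179 178 182 176
45 93 104 102 102 99 121 191 142 57 100 99 101 103 87 77 77 79 83 78 82 84 91 87 84 84 75 161 185 178 177 177 176 177 177
47 102 105 98 99 96 99 95 94 63 87 103 105 105 92 64 69 69 75 74 78 74 78 81 82 75 71 129 190 179 173 175 175 177 176
49 101 106 96 102 100 101 99 100 72 76 96 103 55 55 52 64 61 60 68 57 66 65 71 71 62 22 84 193 178 172 176 179 176 175
```

The ring stands at about 80–85° and the beam at 85.5°, so it's within tolerance. Now I'll lay the bar down.

```bash
python3 -m crank '[{"claw":255,"xyz":[4,0,0],"twist":0},{"claw":255,"xyz":[0,3.5,0],"twist":0},{"claw":255,"xyz":[0,3.5,0],"twist":0},{"claw":255,"xyz":[0,0,3],"twist":0},{"claw":255,"xyz":[0,0,3],"twist":0},{"claw":255,"xyz":[0,0,2.2],"twist":0},{"claw":255,"xyz":[0,0,1],"twist":0},{"claw":255,"xyz":[0,0,0.4],"twist":0},{"claw":255,"xyz":[0,0,0],"twist":0},{"claw":255,"xyz":[0,0,0],"twist":0}]' 60
python3 - <<'E'
from h import *
go([0.4,0,.007])
E
```

```text
clock: 27.68
tcp_pos: [0.4741, -0.0354, 0.0076]
tcp_rot: [[-0.833, 0.554, 0.001], [0.554, 0.833, -0.0], [-0.001, 0.0, -1.0]]
contact_force: [0.5, -0.7, -1.4]
opening: 0.147
grasp_force: 102.9
tcp [ 0.4741 -0.0354  0.0076] yaw 146.37142555828794 tilt [ 0.0012 -0.0003 -1.    ] clock 27.675
shift cm [ 8.137  -1.1549  0.0463]
```

```bash
python3 -m crank '[{"claw":255,"xyz":[0,0,0.05],"twist":0},{"claw":190,"xyz":[0,0,0],"twist":0},{"claw":130,"xyz":[0,0,0],"twist":0},{"claw":100,"xyz":[0,0,0],"twist":0},{"claw":100,"xyz":[0,0,0],"twist":0},{"claw":100,"xyz":[0,0,-2],"twist":0},{"claw":100,"xyz":[0,0,-5],"twist":0},{"claw":100,"xyz":[0,0,-6],"twist":0},{"claw":100,"xyz":[0,0,-6],"twist":0},{"claw":100,"xyz":[0,0,0],"twist":0}]'
python3 - <<'E'
from h import *
import cv2
P=r.camera_params("wrist");im=r.capture("wrist")
hsv=cv2.cvtColor(im,cv2.COLOR_RGB2HSV);m=((hsv[:,:,0]<16)&(hsv[:,:,1]>110)&(hsv[:,:,2]>40)).astype(np.uint8);m[:,:230]=0;m[:,410:]=0
ys,xs=np.nonzero(m);rect=cv2.minAreaRect(np.c_[xs,ys].astype(np.float32));print(len(xs),rect)
c=cv2.boxPoints(rect);w=[onz(P,p,.022) for p in c];print(w,[np.linalg.norm(w[i]-w[i-1]) for i in range(2)])
E
```

```text
clock: 28.92
tcp_pos: [0.4755, -0.0357, 0.2009]
tcp_rot: [[-0.833, 0.554, 0.008], [0.554, 0.833, -0.002], [-0.008, 0.003, -1.0]]
contact_force: [0.6, -0.3, 0.1]
opening: 0.608
grasp_force: 0.0
2057 ((293.9307556152344, 131.05384826660156), (244.4563446044922, 58.85368728637695), 70.55996704101562)
[array([ 0.3321, -0.0203,  0.022 ]), array([0.3436, 0.0193, 0.022 ]), array([ 0.518 , -0.0226,  0.022 ]), array([ 0.507 , -0.0702,  0.022 ])] [np.float64(0.18188252248174885), np.float64(0.04120266719704686)]
```

Run:
```python
from h import *
import cv2
P=r.camera_params("wrist");im=r.capture("wrist")
hsv=cv2.cvtColor(im,cv2.COLOR_RGB2HSV);m=((hsv[:,:,0]<16)&(hsv[:,:,1]>110)&(hsv[:,:,2]>40)).astype(np.uint8)
n,l,st,ce=cv2.connectedComponentsWithStats(m)
for k in range(1,n):
    if st[k,4]<300: continue
    ys,xs=np.nonzero(l==k);c=cv2.boxPoints(cv2.minAreaRect(np.c_[xs,ys].astype(np.float32)));w=[onz(P,p,.022) for p in c]
    print(st[k],np.mean(w,0),[np.linalg.norm(w[i]-w[i-1]) for i in(1,2)])
# grip side view: rod end level check in side camera
B=r.camera_params("side");A=r.camera_params("scene")
for nm,Q in(("side",B),("scene",A)):
    im=r.capture(nm);hsv=cv2.cvtColor(im,cv2.COLOR_RGB2HSV);m=((hsv[:,:,0]<16)&(hsv[:,:,1]>110)).astype(np.uint8);n,l,st,ce=cv2.connectedComponentsWithStats(m)
    for k in range(1,n):
        if 60<st[k,4]<2000: print(nm,st[k],ce[k],onz(Q,ce[k],.014))
```

```text
[ 312  142   20  112 2069] [ 0.4715 -0.0327  0.022 ] [np.float64(0.014390142014485017), np.float64(0.0896650515933667)]
[  6 321  42  29 494] [ 0.43   -0.3186  0.022 ] [np.float64(0.04278919342445145), np.float64(0.011913846967310198)]
side [331  71  44  33 216] [357.0972  83.0509] [0.8738 1.2314 0.014 ]
side [256 281  42  22 442] [275.9005 291.1018] [ 0.4714 -0.0351  0.014 ]
side [259 401   9  28 137] [263.2628 414.2409] [ 0.4316 -0.3343  0.014 ]
scene [342 255  18  36 279] [351.276  272.6989] [ 0.4669 -0.0302  0.014 ]
scene [ 32 281  10  11  71] [ 36.5493 285.9718] [0.8543 0.4162 0.014 ]
```

```bash
python3 -c "
from station import r
print(r.sign_off())"
```

```text
the job is handed in; nothing more can be done
None
```

I handed the job in: the model clamp's eye is turned to within about 5° of the crossbeam by camera estimate, the bar lies flat on the bench, and I didn't touch the other clamp. It took two insertions, because the first turn left the eye about 17° short.

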